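# Put away the plaster mixing kit

## Task

Put away the plaster mixing kit: build a nest on the round cork mat, in this order: set the yellow tub in the middle of the mat, then the purple cup inside the tub, then the white beaker inside the cup, each upright and standing fully on the bottom of the one below. Stand the red scraper on its straight edge, upright and centred, all the way down in the slot of the red stand, and the blue scraper likewise in the blue stand; the two scrapers may go at any time. Leave the plaster block and the saw where they lie.

Things in the scene. Friction and masses are not known exactly. Their poses are not given: they have to be found in the camera images.
- tub: Yellow plastic mixing tub, the widest and lowest pot: outside diameter 68 mm at the rim, 62 mm at the foot, 54 mm high, inside diameter 62 mm at the mouth, 56 mm at its floor; about 90 g. 3 mm walls, 4 mm bottom; open top; outside straight over the top 30 mm, then tapering to the foot. Origin: centre of underside, z up. Stands upright at the start.
- cup: Purple plastic cup, the middle pot: outside diameter 52 mm at the rim, 45 mm at the foot, 78 mm high, inside diameter 46 mm at the mouth, 39 mm at its floor; about 70 g. 3 mm walls, 4 mm bottom; open top; outside straight over the top 30 mm, then tapering to the foot. Origin: centre of underside, z up. Stands upright at the start. Nested, its rim is 28 mm above the tub's.
- beaker: White plastic beaker, the narrowest and tallest pot: outside diameter 34 mm at the rim, 30 mm at the foot, 100 mm high; about 50 g. 3 mm walls, 4 mm bottom; open top; outside straight over the top 30 mm, then tapering to the foot. Origin: centre of underside, z up. Stands upright at the start. Nested, its rim is 26 mm above the cup's.
- scraper_red: Red plastic scraper: a flat slab 84 mm long (x), 16 mm thick (y), 60 mm high (z), with a straight lower edge and rounded upper corners (radius 24 mm; top flat over the middle 36 mm). Stands upright on its straight edge on the bench at the start. Origin: centre of the lower edge. About 70 g.
- scraper_blue: Blue plastic scraper, the same size and shape as the red one, with its axes and origin in the same places; it too stands on its straight edge on the bench.
- stand_red: The red-cheeked fixed slotted stand: plywood base 96 x 62 x 8 mm with two painted cheeks, 80 mm long (along x), 12 mm thick, tops rounded and 38 mm above the bench. Between them a slot 26 mm wide, open at both ends, runs along x through the middle; its floor is 8 mm above the bench. Origin: centre of the underside.
- stand_blue: The blue-cheeked fixed slotted stand, the same size and shape as the red-cheeked one, axes and origin in the same places.
- mat: Round cork mat, fixed to the bench: 100 mm in diameter, 4 mm thick. Origin: centre of its underside.
- plaster_block: Sawn off-white plaster block, a bystander at the side of the work: 100 x 120 mm, a step 50 mm and 80 mm high, nearly 1 kg. Origin: centre of its underside. Leave it alone.
- saw: Hand saw lying flat beyond the work, a bystander: black handle 130 mm long (towards its -x) with a yellow collar, steel blade 230 mm long towards its +x, at most 25 mm high. Origin: on the bench, where handle and blade meet. Leave it alone.
Not all that is in view belongs to the job. Of the things shaped like the scraper_red, the red one is meant.

How it is judged:
On the way, in this order (a step that is already met when the one before it is completed fails the run):
1. the yellow tub stands upright on the mat, let go (horizontal distance between tub and mat below 0.018 m and z of tub in the frame of mat between 0.001 and 0.008 m and angle between tub's own z axis and vertical below 0.1 rad and contact force between tub and the fingers below 0.05 N), for 0.2 s.
2. the purple cup stands in the tub on the mat, let go (horizontal distance between tub and mat below 0.018 m and z of tub in the frame of mat between 0.001 and 0.008 m and angle between each of tub, cup's own z axis and vertical below 0.1 rad and horizontal distance between cup and tub below 0.012 m and z of cup in the frame of tub between 0.001 and 0.008 m and contact force between cup and the fingers below 0.05 N), for 0.2 s.
3. the white beaker stands in the cup in the tub on the mat, let go (horizontal distance between tub and mat below 0.018 m and z of tub in the frame of mat between 0.001 and 0.008 m and angle between each of tub, cup, beaker's own z axis and vertical below 0.1 rad and horizontal distance between cup and tub below 0.012 m and z of cup in the frame of tub between 0.001 and 0.008 m and horizontal distance between beaker and cup below 0.012 m and z of beaker in the frame of cup between 0.001 and 0.008 m and contact force between beaker and the fingers below 0.05 N), for 0.2 s.
At the end, for the whole second after the job is handed in: Tub on the mat within 18 mm of its centre, cup on the tub's floor, beaker on the cup's floor (12 mm); each scraper on the slot floor of its own colour's stand, within 18 mm along, 9 mm across, 0.15 rad in line; all upright to 0.1 rad, let go and at rest (all of step 3 and x of scraper_red in the frame of stand_red between -0.018 and 0.018 m and y of scraper_red in the frame of stand_red between -0.009 and 0.009 m and z of scraper_red in the frame of stand_red between 0.005 and 0.012 m and angle between each of scraper_red, scraper_blue's own z axis and vertical below 0.1 rad and angle between the x axis of scraper_red and the x axis of stand_red, either way round below 0.15 rad and x of scraper_blue in the frame of stand_blue between -0.018 and 0.018 m and y of scraper_blue in the frame of stand_blue between -0.009 and 0.009 m and z of scraper_blue in the frame of stand_blue between 0.005 and 0.012 m and angle between the x axis of scraper_blue and the x axis of stand_blue, either way round below 0.15 rad and linear speed of each of tub, cup, beaker, scraper_red, scraper_blue below 0.02 m/s and contact force between each of tub, cup, scraper_red, scraper_blue and the fingers below 0.05 N); the robot touches nothing.
It fails at once if the plaster block is shifted by more than 25 mm (distance of plaster_block from where it was at the start of the episode above 0.025 m).
It fails at once if the saw is shifted by more than 25 mm (distance of saw from where it was at the start of the episode above 0.025 m).
It also fails if it takes over 128 s, if anything falls off the work surface, if the arm or the gripper's body presses on something with over 40 N, if the wrist force passes 120 N, or if a joint passes its speed limit or range.

## Robot

A 6-joint arm with a two-finger parallel gripper is mounted at the origin on the work surface. World frame = base frame: x ahead of the robot, y to its left, z up, the work surface at z = 0. Lengths are in m, angles in rad, forces in N, time in s.
With the tool pointing down it reaches from about 0.3 to 0.775 m from the base axis. Payload 14.6 kg.
Tool frame: the origin (TCP) lies at the very end of the fingers, on their centre line; the grasp point (between the pads) lies 19 mm behind it; z points along the fingers, y is the line along which they close (so a half turn about z gives the same grasp; the last joint's range is limited). The gripper opens to 94 mm and grips with 3 to 60 N. Pads are 16 mm wide; open, the fingers measure 119 mm over their backs; the gripper's body (75 mm by 177 mm) begins 78 mm behind the grasp point.
Start: joints at [-1.265, 0.3, 1.521, -0, 1.321, -0.067], TCP at [0.2, -0.512, 0.205] pointing down, gripper open.
Joint ranges: [-3.03, 3.03], [-0.79, 2.21], [0.23, 2.52], [-1.04, 4.18], [0, 3.07], [-2.55, 2.55]. Speed limits (rad/s): [2.22, 2.22, 2.57, 3.14, 3.14, 3.14].

## Interface

Orientations are given as [roll, pitch, yaw] about the fixed x, y, z axes, in that order (R = Rz(yaw) Ry(pitch) Rx(roll)).
In Python, from station import ctrl, cams gives the robot as it stands. The module is installed in compiled form; this text tells all that it offers.
- The arm moves only by the tool arm_command, never from a script. Its argument "plan" is a list that holds one entry, the list of rows, each a list of 7 numbers: the shift along the tool's x, y, z in a scale on which 1.0 is 400 mm, then the turn, a rotation vector about the tool's x, y, z in normalised numbers (1 is 90 degrees), then the closure, from -1 (fully open) to 1 (shut). A call has 1 to 12 rows; each row is the pose to reach, as a shift and turn from the pose commanded when the call began, along the tool's axes at that moment; what a row does not reach only later rows make up. A row lasts 1/10 s, in which the tool goes at most 50 mm and 8.59 degrees, less where a joint would pass 70% of its speed; a pose out of reach is approached as far as the arm can. A shift or turn number past 1, either way, is cut back to 1. A call with a gripper value outside its range is refused whole. The fingers move at their own pace and stop on an object; "squeeze" is the grip in N (left out, the last holds). Time passes only in rows, so rows that repeat a pose let the fingers close. It gives the time, the measured TCP pose, the force, the opening and the grip force at its end, in the units of the state.
- ctrl.get_obs(): the state, without advancing time (a new reading comes with each control period).
- cams.camera(name): name is "scene" or "top"; returns (picture, depth): 420x560x3 uint8, blue, green, red; 420x560 float32, m along the optical axis (not along the pixel's ray), 0 where there is no reading.
- cams.camera_info(name): a dict with "fx", "fy", "cx", "cy" (pixels), "world_to_cam" (4x4, takes a point from world to camera coordinates). Camera axes: x right, y down, z forward; pixel columns grow to the right and rows downward; lengths in m; the calibration is good to about 2 mm. A picture is of the moment at which its call begins. camera_info takes no time and is no camera call.
- ctrl.hand_in(): hands the job in; it is judged then, once.
The state is a dict: "time_s": time; "qpos": joint angles; "joint_vel": joint speeds; "tau": joint torques, N m; "ee_pos": TCP position; "eef_rot": TCP orientation; "force": force on the tool from outside, world axes, zero at the start; "moment": the same for the moment, N m; "grip_width": finger opening in m; "grip_force": force on a finger pad.
Only numpy, scipy, OpenCV 4.12 (cv2) and the standard library are available. Lean on these libraries where they do the work, as an engineer would, in place of code of your own. Each camera call takes 0.05 s, during which the arm holds its last target. There are 200 camera calls.

## Working session

There is one attempt and no reset: what is moved stays moved. The work goes in short steps, Python scripts to look and compute and a tool call to move; the robot and the scene stay as the last step left them, time stands still between calls to the robot, and variables do not carry over. Pictures are saved under pics/ and viewed, at most 14 in all, crops included, and the job is handed in when it is done.

Besides the shell and the picture viewer there is one more tool, called after "Request:" by a JSON object that holds its "api" and its "payload", one argument or row to a line. arm_command: Moves the arm, as the interface text tells. Its arguments: {"type":"object","properties":{"plan":{"type":"array"},"squeeze":{"type":"number"}},"required":["plan"]}

```bash
mkdir -p pics
cat > h.py <<'E'
import numpy as np, cv2
from station import ctrl, cams
from scipy.spatial.transform import Rotation as R
def look(n):
    im,d=cams.camera(n); i=cams.camera_info(n)
    v,u=np.indices(d.shape)
    P=np.stack([(u-i['cx'])/i['fx']*d,(v-i['cy'])/i['fy']*d,d,np.ones_like(d)],-1)
    W=(P@np.linalg.inv(i['world_to_cam']).T)[...,:3]; W[d==0]=np.nan
    return im,d,W
E
python3 - <<'E'
from h import *
for n in('top','scene'):
    im,d,W=look(n); cv2.imwrite(f'pics/{n}0.png',im); np.savez(f'{n}0.npz',im=im,W=W)
    i=cams.camera_info(n); print(n,np.linalg.inv(i['world_to_cam']).round(3),i['fx'])
print(ctrl.get_obs())
E
```

```text
top [[-0.023 -0.986  0.164  0.419]
 [-0.999  0.027  0.018 -0.052]
 [-0.022 -0.164 -0.986  0.95 ]
 [ 0.     0.     0.     1.   ]] 390.33580549019354
scene [[ 0.802  0.475 -0.363  1.035]
 [ 0.598 -0.651  0.467 -0.62 ]
 [-0.014 -0.591 -0.806  1.057]
 [ 0.     0.     0.     1.   ]] 476.5702300035379
{'time_s': 0.1, 'qpos': array([-1.26457066e+00,  3.00424141e-01,  1.52147466e+00, -5.79845540e-06,
        1.32068433e+00, -6.65987097e-02]), 'joint_vel': array([-9.56505090e-05, -6.16839932e-04, -1.69912002e-03, -2.88008507e-04,
       -2.52170854e-04, -1.40534301e-03]), 'tau': array([ 2.84008805e-03, -5.32633531e+01, -3.53282726e+01,  7.10156746e-02,
        2.34677747e-02, -6.76896866e-05]), 'ee_pos': array([ 0.20026797, -0.51201358,  0.2049571 ]), 'eef_rot': array([-3.14060400e+00, -6.03117299e-05,  3.72825786e-01]), 'force': array([-0.36974449, -0.60003796, -1.03509243]), 'moment': array([ 0.01445853, -0.03415569,  0.00485117]), 'grip_force': 0.0, 'grip_width': 0.09397918332167032}
```

View pics/top0.png

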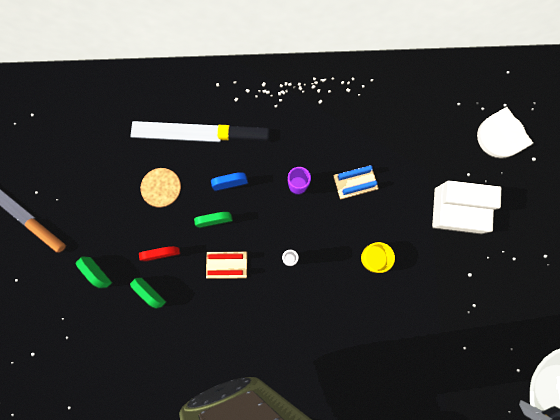

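View pics/scene0.png

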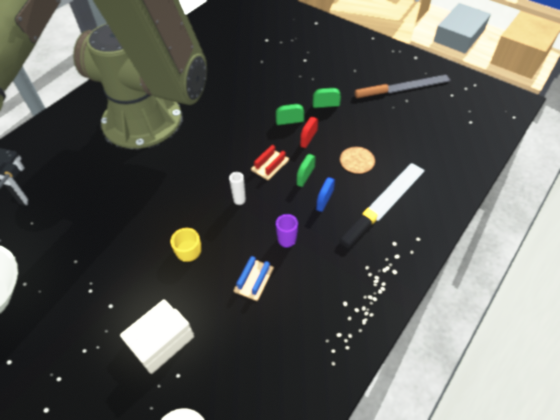

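The top view shows the tub (378,257), cup (299,180), beaker (290,257), mat (160,187), red stand (226,265) and blue stand (356,182). Candidates shaped like the scraper are red (159,253), blue (229,181) and green (213,219), (93,272), (148,292). Only (159,253) is red, so it is the one meant, and the greens are decoys. I'll confirm that in a crop while measuring.

Run:
```python
from h import *
D={n:np.load(n+'0.npz') for n in('top','scene')}
def pts(c,r,lo,hi,hsv=None,views=('top','scene')):
    o=[]
    for n in views:
        W=D[n]['W']; m=(np.hypot(W[...,0]-c[0],W[...,1]-c[1])<r)&(W[...,2]>lo)&(W[...,2]<hi)
        if hsv is not None: m&=cv2.inRange(cv2.cvtColor(D[n]['im'],cv2.COLOR_BGR2HSV),np.array(hsv[0]),np.array(hsv[1]))>0
        o.append(W[m])
    return o
W=D['top']['W']
px=dict(tub=(378,257),cup=(299,180),beaker=(290,257),mat=(160,187),sr=(159,251),sb=(229,180),str_=(226,265),stb=(356,182),green=(213,219),g2=(93,272),g3=(148,292))
zr=dict(tub=(.046,.06),cup=(.07,.085),beaker=(.092,.108),mat=(.0025,.008),sr=(.03,.07),sb=(.03,.07),str_=(.005,.05),stb=(.005,.05),green=(.03,.07),g2=(.03,.07),g3=(.03,.07))
for k,(u,v) in px.items():
    c=np.nanmedian(W[v-3:v+4,u-3:u+4].reshape(-1,3),0)
    for n,p in zip(('top','scene'),pts(c,.065,*zr[k])):
        if len(p)<8: print(k,n,len(p)); continue
        q=(p[:,:2]*1000).astype(np.float32)
        (x,y),rr=cv2.minEnclosingCircle(q); b=cv2.minAreaRect(q)
        print(k,n,len(p),'circ',round(x),round(y),round(rr),'rect',np.round(b[0]),np.round(b[1]),round(b[2],1),'zmax',p[:,2].max().round(4))
for k,r in dict(block=(467,205),saw=(222,132)).items(): print(k,W[r[1],r[0]].round(3))
cv2.imwrite('pics/crop.png',cv2.resize(D['top']['im'][150:310,70:270],(800,640))[:600])
```

```text
tub top 165 circ 456 -266 34 rect [ 456. -265.] [66. 66.] 88.7 zmax 0.0588
tub scene 163 circ 454 -269 36 rect [ 455. -268.] [67. 68.] 68.7 zmax 0.0573
cup top 114 circ 640 -89 26 rect [639. -89.] [48. 50.] 88.4 zmax 0.0824
cup scene 119 circ 638 -91 26 rect [639. -92.] [50. 52.] 35.9 zmax 0.0807
beaker top 60 circ 458 -63 17 rect [458. -63.] [32. 30.] 88.6 zmax 0.1036
beaker scene 69 circ 457 -65 18 rect [456. -65.] [34. 33.] 31.6 zmax 0.1043
mat top 1277 circ 644 254 65 rect [643. 255.] [123. 126.] 88.7 zmax 0.008
mat scene 459 circ 646 253 64 rect [646. 256.] [120. 120.] 57.8 zmax 0.008
sr top 305 circ 479 245 41 rect [478. 245.] [17. 81.] 10.3 zmax 0.0655
sr scene 195 circ 477 242 44 rect [475. 242.] [20. 87.] 10.5 zmax 0.0652
sb top 334 circ 648 78 42 rect [648.  78.] [17. 83.] 11.5 zmax 0.0647
sb scene 221 circ 650 76 42 rect [647.  75.] [18. 84.] 12.0 zmax 0.0648
str_ top 1036 circ 449 86 61 rect [450.  89.] [111. 100.] 7.2 zmax 0.0433
str_ scene 621 circ 450 90 61 rect [444.  87.] [106. 102.] 72.8 zmax 0.0415
stb top 965 circ 643 -235 60 rect [ 657. -232.] [ 89. 104.] 13.1 zmax 0.0428
stb scene 891 circ 648 -235 55 rect [ 648. -234.] [ 66. 103.] 10.2 zmax 0.0418
green top 312 circ 554 117 42 rect [556. 118.] [17. 84.] 9.9 zmax 0.0644
green scene 220 circ 556 116 43 rect [554. 116.] [17. 86.] 9.2 zmax 0.0635
g2 top 418 circ 439 401 43 rect [439. 401.] [85. 18.] 41.4 zmax 0.0652
g2 scene 259 circ 438 395 42 rect [437. 397.] [83. 23.] 44.0 zmax 0.0638
g3 top 390 circ 388 268 41 rect [387. 270.] [82. 17.] 46.2 zmax 0.0653
g3 scene 267 circ 387 266 41 rect [386. 267.] [82. 24.] 44.0 zmax 0.0632
block [ 0.568 -0.473  0.062]
saw [0.777 0.096 0.021]
```

View pics/crop.png

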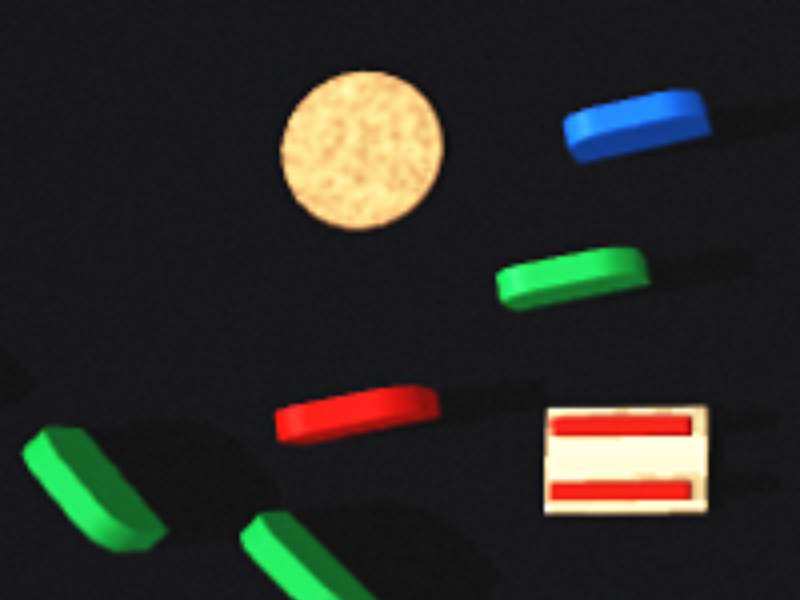

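The crop confirms it: the red scraper is alone at (159,253), with green look-alikes around it and the mat and red stand clearly visible. Next I measure the stands and mat by colour.

Run:
```python
from h import *
for n in('top','scene'):
    D=np.load(n+'0.npz'); W=D['W']; H=cv2.cvtColor(D['im'],cv2.COLOR_BGR2HSV)
    for k,c,r,lo,hi,z in (('mat',(644,254),70,(5,40,90),(28,255,255),(-.003,.012)),('wood_r',(447,88),75,(8,15,110),(40,200,255),(.003,.015)),('wood_b',(645,-235),75,(8,15,110),(40,200,255),(.003,.015)),
      ('chk_r',(447,88),75,(0,150,80),(6,255,255),(.028,.048)),('chk_b',(645,-235),75,(100,120,60),(125,255,255),(.028,.048)),
      ('sr',(477,244),70,(0,150,50),(6,255,255),(.054,.07)),('sb',(648,77),70,(100,120,50),(125,255,255),(.054,.07))):
        m=(np.hypot(W[...,0]*1000-c[0],W[...,1]*1000-c[1])<r)&(cv2.inRange(H,lo,hi)>0)&(W[...,2]>z[0])&(W[...,2]<z[1])
        p=W[m]; q=(p[:,:2]*1000).astype(np.float32)
        if len(q)<5: print(k,n,len(q));continue
        b=cv2.minAreaRect(q)
        print(k,n,len(q),np.round(b[0],1),np.round(b[1]),round(b[2],1),'mean',q.mean(0).round(1),'z',np.median(p[:,2]).round(4))
```

```text
mat top 1258 [644.8 254. ] [101. 101.] 50.3 mean [643.7 253.3] z 0.0052
wood_r top 667 [447.3  88.4] [63. 97.] 0.5 mean [446.6  87.4] z 0.0091
wood_b top 486 [ 642.2 -233.1] [ 62. 100.] 11.5 mean [ 638.5 -227.8] z 0.0089
chk_r top 322 [448.3  88.5] [80. 46.] 88.7 mean [448.8  86.6] z 0.0381
chk_b top 324 [ 643.5 -231.3] [50. 81.] 13.8 mean [ 643.2 -230.8] z 0.0377
sr top 221 [477.5 245.7] [16. 70.] 9.3 mean [477.7 244.5] z 0.0604
sb top 211 [648.   78.5] [17. 71.] 11.3 mean [647.7  78.5] z 0.0603
mat scene 779 [642.5 255.9] [106. 109.] 25.1 mean [643.6 253. ] z 0.0029
wood_r scene 260 [450.6  84.9] [99. 67.] 85.4 mean [452.   76.3] z 0.0075
wood_b scene 448 [ 643.7 -232.7] [61. 97.] 11.7 mean [ 647.5 -239. ] z 0.0074
chk_r scene 205 [447.3  86.2] [84. 51.] 89.8 mean [446.6  86.4] z 0.0351
chk_b scene 283 [ 641.7 -232.7] [51. 80.] 13.6 mean [ 640.8 -234. ] z 0.0356
sr scene 93 [476.3 243.3] [17. 68.] 10.1 mean [477.2 239.5] z 0.0592
sb scene 127 [646.8  74.3] [17. 69.] 12.7 mean [647.5  73.1] z 0.0587
```

```bash
cat >> h.py <<'E'
def go(*targets, yaw=None):
    """chained targets (mm, world xyz), all expressed as shifts from the present pose; yaw deg optional"""
    o=ctrl.get_obs(); r=R.from_euler('xyz',o['eef_rot'])
    print('t',round(o['time_s'],1),'pos',(o['ee_pos']*1000).round(1),'rpy',np.degrees(o['eef_rot']).round(2),'w',round(o['grip_width']*1000,1),'gf',round(o['grip_force'],1),'F',o['force'].round(1))
    for t in targets: print('shift',r.inv().apply(np.array(t)-o['ee_pos']*1000).round(1))
    if yaw is not None: print('rotvec',(r.inv()*R.from_euler('xyz',[np.pi,0,np.radians(yaw)])).as_rotvec().round(4))
E
python3 -c "
from h import *
go((455,-267,100),(455,-267,24))"
```

```text
t 0.1 pos [ 200.3 -512.   205. ] rpy [-179.94   -0.     21.36] w 94.0 gf 0.0 F [-0.4 -0.6 -1. ]
shift [ 326.5 -135.3  105.1]
shift [ 326.5 -135.2  181.1]
```

The rows are not in the units I measure in: shifts go in shares of 400 mm and turns go in shares of 90 degrees. I convert before sending: 326.5 mm / 400 = 0.8163, -135.3 mm / 400 = -0.3383.

Request:
{"api": "arm_command", "payload": {
  "plan": [
    [[0.1, -0.0425, 0.0325, 0, 0, 0, -1], [0.2125, -0.0875, 0.0675, 0, 0, 0, -1], [0.325, -0.135, 0.105, 0, 0, 0, -1], [0.4375, -0.1825, 0.14, 0, 0, 0, -1], [0.55, -0.2275, 0.1775, 0, 0, 0, -1], [0.65, -0.27, 0.21, 0, 0, 0, -1], [0.7375, -0.305, 0.2375, 0, 0, 0, -1], [0.79, -0.3275, 0.255, 0, 0, 0, -1], [0.8163, -0.3383, 0.2625, 0, 0, 0, -1], [0.8163, -0.3383, 0.2625, 0, 0, 0, -1], [0.8163, -0.3383, 0.2625, 0, 0, 0, -1]]
  ],
  "squeeze": 25
}}

```text
time_s: 1.2
ee_pos: [0.4547, -0.268, 0.1007]
eef_rot: [3.141, 0.0, 0.372]
force: [0.7, 0.3, 0.0]
grip_width: 0.0939
grip_force: 0.0
```

```bash
python3 -c "
from h import *
go((455,-267,24))
im,d,W=look('scene'); cv2.imwrite('pics/s1.png',cv2.resize(im[130:330,80:340],(780,600)))"
```

```text
t 1.2 pos [ 454.7 -268.   100.7] rpy [179.99   0.    21.34] w 93.9 gf 0.0 F [0.7 0.3 0. ]
shift [ 0.7 -0.8 76.7]
```

View pics/s1.png

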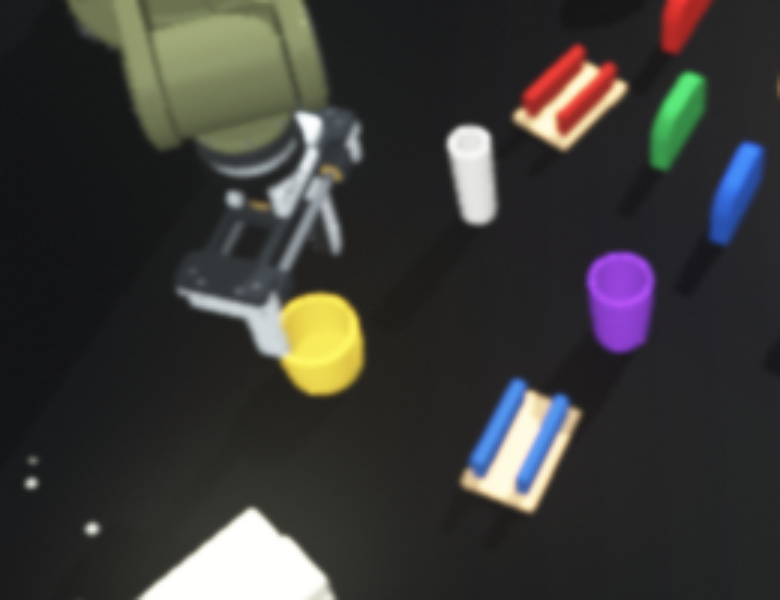

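The gripper straddles the tub at (320,340) in the crop, with nothing in its way. I'll descend and grip.

To row units: 76.5 mm / 400 = 0.1913, 70 mm / 400 = 0.175.

Request:
{"api": "arm_command", "payload": {
  "plan": [
    [[0, -0.002, 0.075, 0, 0, 0, -1], [0.0018, -0.002, 0.1375, 0, 0, 0, -1], [0.0018, -0.002, 0.175, 0, 0, 0, -1], [0.0018, -0.002, 0.1913, 0, 0, 0, -1], [0.0018, -0.002, 0.1913, 0, 0, 0, -1], [0.0018, -0.002, 0.1913, 0, 0, 0, 0.2], [0.0018, -0.002, 0.1913, 0, 0, 0, 1], [0.0018, -0.002, 0.1913, 0, 0, 0, 1], [0.0018, -0.002, 0.1913, 0, 0, 0, 1], [0.0018, -0.002, 0.1913, 0, 0, 0, 1], [0.0018, -0.002, 0.1913, 0, 0, 0, 1]]
  ],
  "squeeze": 20
}}

```text
time_s: 2.35
ee_pos: [0.4557, -0.2665, 0.0245]
eef_rot: [3.141, -0.0, 0.373]
force: [-1.5, 0.2, 6.7]
grip_width: 0.0686
grip_force: 20.0
```

```bash
python3 -c "
from h import *
go((455,-267,124),(643.8,253.8,124),(643.8,253.8,29))"
```

```text
t 2.4 pos [ 455.7 -266.5   24.5] rpy [ 1.7996e+02 -2.0000e-02  2.1370e+01] w 68.6 gf 20.0 F [-1.5  0.2  6.7]
shift [ -0.8   0.3 -99.5]
shift [ 364.8 -415.9  -99.6]
shift [ 364.7 -416.    -4.6]
```

To row units: -279 mm / 400 = -0.6975, -125 mm / 400 = -0.3125.

Request:
{"api": "arm_command", "payload": {
  "plan": [
    [[0, 0, -0.1, 0, 0, 0, 1], [0, 0, -0.2125, 0, 0, 0, 1], [0, 0, -0.2875, 0, 0, 0, 1], [0.0375, -0.0425, -0.3125, 0, 0, 0, 1], [0.1, -0.115, -0.3125, 0, 0, 0, 1], [0.175, -0.2, -0.3125, 0, 0, 0, 1], [0.25, -0.285, -0.3125, 0, 0, 0, 1], [0.325, -0.37, -0.3125, 0, 0, 0, 1], [0.4, -0.455, -0.3125, 0, 0, 0, 1], [0.475, -0.5425, -0.3125, 0, 0, 0, 1], [0.55, -0.6275, -0.3125, 0, 0, 0, 1], [0.6125, -0.6975, -0.3125, 0, 0, 0, 1]]
  ]
}}

```text
time_s: 3.55
ee_pos: [0.5823, 0.0852, 0.1488]
eef_rot: [-3.141, 0.0, 0.374]
force: [-0.6, -0.6, -1.5]
grip_width: 0.0683
grip_force: 20.0
```

```bash
python3 -c "
from h import *
go((643.8,253.8,145),(643.8,253.8,60))"
```

```text
t 3.5 pos [582.3  85.2 148.8] rpy [-1.7999e+02  1.0000e-02  2.1420e+01] w 68.3 gf 20.0 F [-0.6 -0.6 -1.5]
shift [ 118.8 -134.5    3.8]
shift [ 118.9 -134.4   88.8]
```

Request:
{"api": "arm_command", "payload": {
  "plan": [
    [[0.075, -0.085, 0.005, 0, 0, 0, 1], [0.145, -0.165, 0.0075, 0, 0, 0, 1], [0.2125, -0.24, 0.01, 0, 0, 0, 1], [0.265, -0.3, 0.035, 0, 0, 0, 1], [0.2875, -0.325, 0.0875, 0, 0, 0, 1], [0.295, -0.3325, 0.15, 0, 0, 0, 1], [0.295, -0.3325, 0.2, 0, 0, 0, 1], [0.295, -0.3325, 0.22, 0, 0, 0, 1], [0.295, -0.3325, 0.22, 0, 0, 0, 1], [0.295, -0.3325, 0.22, 0, 0, 0, 1]]
  ]
}}

```text
time_s: 4.55
ee_pos: [0.6439, 0.2496, 0.0621]
eef_rot: [3.142, -0.001, 0.373]
force: [-0.8, -0.4, -0.2]
grip_width: 0.0683
grip_force: 20.0
```

```bash
python3 -c "
from h import *
go((643.8,253.8,29))"
```

```text
t 4.5 pos [643.9 249.6  62.1] rpy [ 1.800e+02 -8.000e-02  2.135e+01] w 68.3 gf 20.0 F [-0.8 -0.4 -0.2]
shift [ 1.3 -3.9 33.1]
```

To row units: -80 mm / 400 = -0.2, -35 mm / 400 = -0.0875.

Request:
{"api": "arm_command", "payload": {
  "plan": [
    [[0.0025, -0.01, 0.04, 0, 0, 0, 1], [0.0025, -0.01, 0.0675, 0, 0, 0, 1], [0.0025, -0.01, 0.08, 0, 0, 0, 1], [0.0025, -0.01, 0.0825, 0, 0, 0, 1], [0.0025, -0.01, 0.0825, 0, 0, 0, 1], [0.0025, -0.01, 0.0825, 0, 0, 0, -0.2], [0.0025, -0.01, 0.0825, 0, 0, 0, -1], [0.0025, -0.01, 0.0825, 0, 0, 0, -1], [0.0025, -0.01, 0.0825, 0, 0, 0, -1], [0.0025, -0.01, 0.025, 0, 0, 0, -1], [0.0025, -0.01, -0.0875, 0, 0, 0, -1], [0.0025, -0.01, -0.2, 0, 0, 0, -1]]
  ]
}}

```text
time_s: 5.75
ee_pos: [0.6425, 0.2535, 0.1416]
eef_rot: [-3.142, 0.002, 0.373]
force: [0.1, 0.3, 0.2]
grip_width: 0.0937
grip_force: 0.0
```

```bash
python3 -c "
from h import *
go((639.5,-90,140),(639.5,-90,54))"
```

```text
t 5.8 pos [642.5 253.5 141.6] rpy [-1.800e+02  1.000e-01  2.135e+01] w 93.7 gf 0.0 F [0.1 0.3 0.2]
shift [-127.9  318.8    1.8]
shift [-127.7  318.8   87.8]
```

To row units: 318.5 mm / 400 = 0.7963, 306 mm / 400 = 0.765.

Request:
{"api": "arm_command", "payload": {
  "plan": [
    [[-0.025, 0.0625, 0, 0, 0, 0, -1], [-0.065, 0.165, 0, 0, 0, 0, -1], [-0.11, 0.275, 0, 0, 0, 0, -1], [-0.155, 0.3875, 0, 0, 0, 0, -1], [-0.2, 0.5, 0, 0, 0, 0, -1], [-0.2425, 0.605, 0, 0, 0, 0, -1], [-0.28, 0.7, 0, 0, 0, 0, -1], [-0.3075, 0.765, 0.0125, 0, 0, 0, -1], [-0.3188, 0.7963, 0.0375, 0, 0, 0, -1], [-0.3188, 0.7963, 0.0625, 0, 0, 0, -1], [-0.3188, 0.7963, 0.0625, 0, 0, 0, -1], [-0.3188, 0.7963, 0.0625, 0, 0, 0, -1]]
  ]
}}

```text
time_s: 6.95
ee_pos: [0.6403, -0.0878, 0.1156]
eef_rot: [-3.141, 0.001, 0.374]
force: [0.1, -0.1, -0.7]
grip_width: 0.0939
grip_force: 0.0
```

```bash
cat >> h.py <<'E'
def rim(c,zlo,zhi,r=50):
    out=[]
    for n in('top','scene'):
        im,d,W=look(n); m=(np.hypot(W[...,0]*1000-c[0],W[...,1]*1000-c[1])<r)&(W[...,2]>zlo)&(W[...,2]<zhi)
        q=(W[m][:,:2]*1000).astype(np.float32)
        if len(q)<6: print(n,'few',len(q)); continue
        print(n,len(q),'circ',np.round(cv2.minEnclosingCircle(q),1) if 0 else [np.round(a,1) for a in cv2.minEnclosingCircle(q)],'rect',[np.round(a,1) for a in cv2.minAreaRect(q)],'zmed',np.median(W[m][:,2]).round(4))
        last=im
    return last
E
python3 -c "
from h import *
rim((644,254),.05,.066)
go((639.5,-90,54))"
```

```text
top 181 circ [array([641.9, 253.5]), np.float64(34.6)] rect [array([642.2, 253.3]), array([66.7, 66.7]), np.float64(66.6)] zmed 0.058
scene 133 circ [array([639.9, 252.4]), np.float64(37.1)] rect [array([640.8, 251.1]), array([66.2, 69.7]), np.float64(58.0)] zmed 0.055
t 7.0 pos [640.5 -88.1 116.3] rpy [ 1.7999e+02 -3.0000e-02  2.1450e+01] w 94.0 gf 0.0 F [-0.4  0.3 -0.3]
shift [-1.7  1.4 62.3]
```

To row units: 62 mm / 400 = 0.155, 1.4 mm / 400 = 0.0035.

Request:
{"api": "arm_command", "payload": {
  "plan": [
    [[-0.0038, 0.0035, 0.0625, 0, 0, 0, -1], [-0.0038, 0.0035, 0.12, 0, 0, 0, -1], [-0.0038, 0.0035, 0.1475, 0, 0, 0, -1], [-0.0038, 0.0035, 0.155, 0, 0, 0, -1], [-0.0038, 0.0035, 0.155, 0, 0, 0, 0.2], [-0.0038, 0.0035, 0.155, 0, 0, 0, 1], [-0.0038, 0.0035, 0.155, 0, 0, 0, 1], [-0.0038, 0.0035, 0.155, 0, 0, 0, 1], [-0.0038, 0.0035, 0.155, 0, 0, 0, 1], [-0.0038, 0.0035, 0.155, 0, 0, 0, 1], [-0.0038, 0.0035, 0.155, 0, 0, 0, 1], [-0.0038, 0.0035, 0.155, 0, 0, 0, 1]]
  ]
}}

```text
time_s: 8.25
ee_pos: [0.6394, -0.0912, 0.0541]
eef_rot: [3.141, -0.0, 0.373]
force: [-0.8, -0.2, 1.7]
grip_width: 0.0516
grip_force: 20.0
```

```bash
python3 -c "
from h import *
go((642.5,253.3,175),(642.5,253.3,62))"
```

```text
t 8.2 pos [639.4 -91.2  54.1] rpy [ 1.7999e+02 -1.0000e-02  2.1360e+01] w 51.6 gf 20.0 F [-0.8 -0.2  1.7]
shift [ 128.4 -319.7 -120.9]
shift [ 128.3 -319.7   -7.9]
```

To row units: -319 mm / 400 = -0.7975, 128 mm / 400 = 0.32.

Request:
{"api": "arm_command", "payload": {
  "plan": [
    [[0, 0, -0.1, 0, 0, 0, 1], [0, 0, -0.2125, 0, 0, 0, 1], [0.025, -0.0625, -0.2875, 0, 0, 0, 1], [0.065, -0.165, -0.3025, 0, 0, 0, 1], [0.11, -0.275, -0.3025, 0, 0, 0, 1], [0.155, -0.3875, -0.3025, 0, 0, 0, 1], [0.2, -0.5, -0.3025, 0, 0, 0, 1], [0.2425, -0.605, -0.3025, 0, 0, 0, 1], [0.28, -0.7, -0.3025, 0, 0, 0, 1], [0.31, -0.77, -0.3025, 0, 0, 0, 1], [0.32, -0.7975, -0.3025, 0, 0, 0, 1], [0.32, -0.7975, -0.3025, 0, 0, 0, 1]]
  ]
}}

```text
time_s: 9.45
ee_pos: [0.642, 0.2535, 0.1744]
eef_rot: [-3.142, 0.001, 0.375]
force: [0.2, -0.8, -0.5]
grip_width: 0.0522
grip_force: 20.0
```

To row units: 50 mm / 400 = 0.125, 48 mm / 400 = 0.12.

Request:
{"api": "arm_command", "payload": {
  "plan": [
    [[0, 0, 0.0375, 0, 0, 0, 1], [0, 0, 0.0875, 0, 0, 0, 1], [0, 0, 0.12, 0, 0, 0, 1], [0, 0, 0.125, 0, 0, 0, 1], [0, 0, 0.125, 0, 0, 0, 1], [0, 0, 0.125, 0, 0, 0, 1]]
  ]
}}

```text
time_s: 10.05
ee_pos: [0.6428, 0.2523, 0.1259]
eef_rot: [3.141, -0.001, 0.372]
force: [0.5, 0.0, 0.4]
grip_width: 0.052
grip_force: 20.0
```

```bash
python3 -c "
from h import *
go((642.5,253.3,62))
im=rim((642,252),.13,.158,40)
cv2.imwrite('pics/s2.png',cv2.resize(im[80:230,270:450],(720,600)))"
```

```text
t 10.1 pos [642.8 252.3 125.9] rpy [ 1.7999e+02 -8.0000e-02  2.1340e+01] w 52.0 gf 20.0 F [0.5 0.  0.4]
shift [-0.  -1.1 63.9]
top 165 circ [array([644.4, 243.5]), np.float64(31.4)] rect [array([644.2, 240.8]), array([48.4, 54.4]), np.float64(8.6)] zmed 0.1448
scene 118 circ [array([645. , 243.4]), np.float64(30.9)] rect [array([646.6, 241.1]), array([50.1, 55.9]), np.float64(21.5)] zmed 0.1421
```

View pics/s2.png

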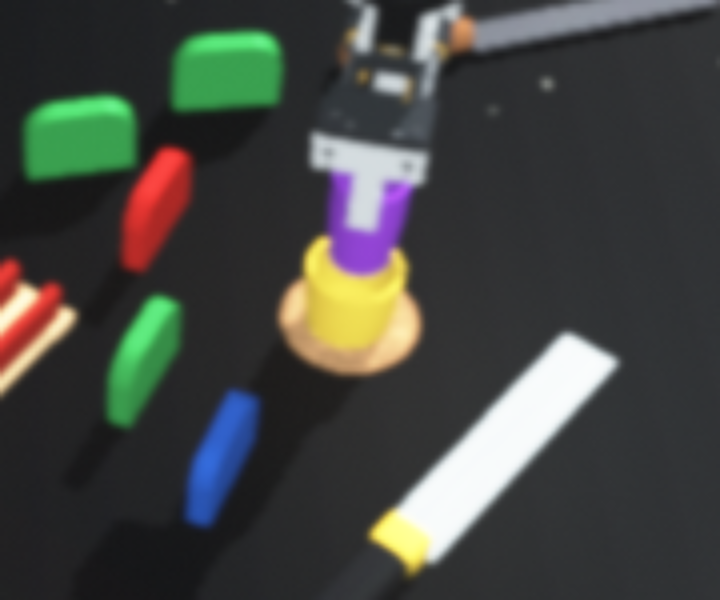

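The cup hangs upright above the tub, which stands centred on the mat. I'll lower it.

To row units: 63.3 mm / 400 = 0.1583, 62 mm / 400 = 0.155.

Request:
{"api": "arm_command", "payload": {
  "plan": [
    [[0, -0.0025, 0.055, 0, 0, 0, 1], [0, -0.0025, 0.11, 0, 0, 0, 1], [0, -0.0025, 0.1425, 0, 0, 0, 1], [0, -0.0025, 0.155, 0, 0, 0, 1], [0, -0.0025, 0.1583, 0, 0, 0, 1], [0, -0.0025, 0.1583, 0, 0, 0, 1]]
  ]
}}

```text
time_s: 10.75
ee_pos: [0.6423, 0.2535, 0.0624]
eef_rot: [3.141, -0.001, 0.373]
force: [-0.2, 0.4, -1.2]
grip_width: 0.0522
grip_force: 20.0
```

```bash
python3 -c "
from h import *
go((642.5,253.3,62))"
```

```text
t 10.8 pos [642.3 253.5  62.4] rpy [ 1.7999e+02 -6.0000e-02  2.1360e+01] w 52.2 gf 20.0 F [-0.2  0.4 -1.2]
shift [0.1 0.3 0.4]
```

To row units: -100 mm / 400 = -0.25, -60 mm / 400 = -0.15.

Request:
{"api": "arm_command", "payload": {
  "plan": [
    [[0, 0, 0.0008, 0, 0, 0, -0.2], [0, 0, 0.0008, 0, 0, 0, -0.6], [0, 0, 0, 0, 0, 0, -1], [0, 0, 0, 0, 0, 0, -1], [0, 0, 0, 0, 0, 0, -1], [0, 0, -0.05, 0, 0, 0, -1], [0, 0, -0.15, 0, 0, 0, -1], [0, 0, -0.25, 0, 0, 0, -1], [0, 0, -0.25, 0, 0, 0, -1]]
  ]
}}

```text
time_s: 11.65
ee_pos: [0.6439, 0.2541, 0.1683]
eef_rot: [3.141, -0.01, 0.373]
force: [-0.8, -0.2, -0.8]
grip_width: 0.094
grip_force: 0.0
```

```bash
python3 -c "
from h import *
go((457.5,-64,160),(457.5,-64,78))"
```

```text
t 11.7 pos [643.9 254.1 168.3] rpy [179.97  -0.55  21.36] w 94.0 gf 0.0 F [-0.8 -0.2 -0.8]
shift [-289.6  228.3    5.7]
shift [-290.4  228.3   87.7]
```

To row units: -289 mm / 400 = -0.7225, 228 mm / 400 = 0.57.

Request:
{"api": "arm_command", "payload": {
  "plan": [
    [[-0.05, 0.04, 0, 0, 0, 0, -1], [-0.125, 0.0975, 0, 0, 0, 0, -1], [-0.2125, 0.1675, 0, 0, 0, 0, -1], [-0.3, 0.2375, 0, 0, 0, 0, -1], [-0.3875, 0.305, 0, 0, 0, 0, -1], [-0.475, 0.375, 0, 0, 0, 0, -1], [-0.5625, 0.4425, 0, 0, 0, 0, -1], [-0.6375, 0.5025, 0, 0, 0, 0, -1], [-0.6975, 0.55, 0, 0, 0, 0, -1], [-0.7225, 0.57, 0.02, 0, 0, 0, -1], [-0.7225, 0.57, 0.05, 0, 0, 0, -1], [-0.7225, 0.57, 0.05, 0, 0, 0, -1]]
  ]
}}

```text
time_s: 12.85
ee_pos: [0.4555, -0.0634, 0.1397]
eef_rot: [-3.14, 0.002, 0.373]
force: [-0.9, -0.0, 1.1]
grip_width: 0.0936
grip_force: 0.0
```

```bash
python3 -c "
from h import *
im=rim((642,253),.08,.095,50)
go((457.5,-64,140),(457.5,-64,78))
cv2.imwrite('pics/s3.png',cv2.resize(im[80:260,200:440],(800,600)))"
```

```text
top 140 circ [array([643.1, 255. ]), np.float64(26.2)] rect [array([642.9, 254.2]), array([51.3, 50.1]), np.float64(18.8)] zmed 0.0863
scene 81 circ [array([642.1, 253.9]), np.float64(28.6)] rect [array([641. , 253.1]), array([47.9, 56. ]), np.float64(30.4)] zmed 0.0844
t 12.9 pos [456.2 -63.2 141. ] rpy [-1.7996e+02  5.0000e-02  2.1420e+01] w 94.0 gf 0.0 F [-0.2 -0.3 -0.4]
shift [0.9 1.2 1. ]
shift [ 1.   1.3 63. ]
```

View pics/s3.png

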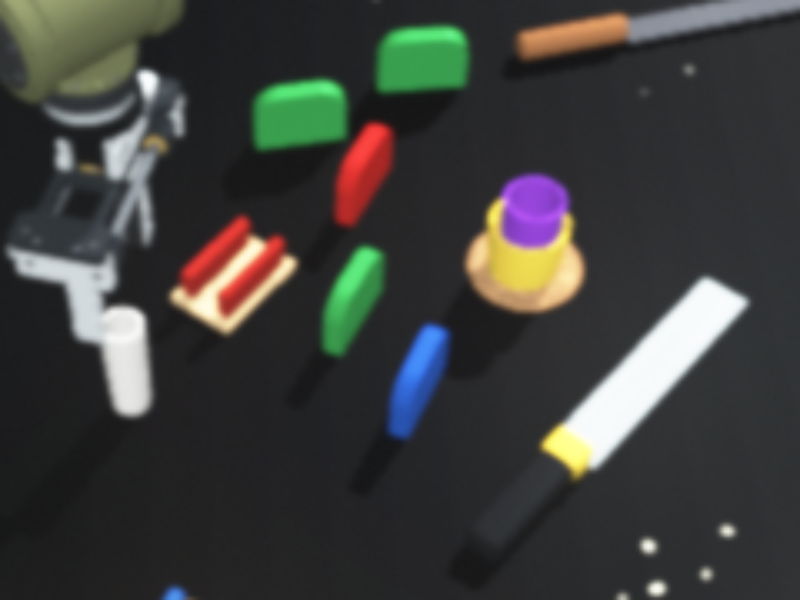

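The cup stands seated in the tub, rim at 86 mm as expected, and the gripper is over the beaker. Next I pick the beaker.

To row units: 63 mm / 400 = 0.1575, 1.3 mm / 400 = 0.0033.

Request:
{"api": "arm_command", "payload": {
  "plan": [
    [[0.0025, 0.0033, 0.055, 0, 0, 0, -1], [0.0025, 0.0033, 0.115, 0, 0, 0, -1], [0.0025, 0.0033, 0.1475, 0, 0, 0, -1], [0.0025, 0.0033, 0.1575, 0, 0, 0, -1], [0.0025, 0.0033, 0.1575, 0, 0, 0, -0.2], [0.0025, 0.0033, 0.1575, 0, 0, 0, 0.3], [0.0025, 0.0033, 0.1575, 0, 0, 0, 1], [0.0025, 0.0033, 0.1575, 0, 0, 0, 1], [0.0025, 0.0033, 0.1575, 0, 0, 0, 1], [0.0025, 0.0033, 0.1575, 0, 0, 0, 1], [0.0025, 0.0033, 0.1575, 0, 0, 0, 1], [0.0025, 0.0033, 0.1575, 0, 0, 0, 1]]
  ]
}}

```text
time_s: 14.15
ee_pos: [0.4573, -0.065, 0.0787]
eef_rot: [-3.142, -0.0, 0.373]
force: [-0.9, 0.1, -0.2]
grip_width: 0.0335
grip_force: 20.2
```

```bash
python3 -c "
from h import *
go((642.8,254,210),(642.8,254,90))"
```

```text
t 14.2 pos [457.3 -65.   78.7] rpy [-180.     -0.     21.36] w 33.5 gf 20.2 F [-0.9  0.1 -0.2]
shift [ 289.  -229.5 -131.3]
shift [ 289.  -229.5  -11.3]
```

To row units: 289 mm / 400 = 0.7225, -229 mm / 400 = -0.5725.

Request:
{"api": "arm_command", "payload": {
  "plan": [
    [[0, 0, -0.1125, 0, 0, 0, 1], [0, 0, -0.225, 0, 0, 0, 1], [0.0375, -0.03, -0.3, 0, 0, 0, 1], [0.1125, -0.09, -0.3275, 0, 0, 0, 1], [0.2, -0.16, -0.3275, 0, 0, 0, 1], [0.2875, -0.2275, -0.3275, 0, 0, 0, 1], [0.375, -0.2975, -0.3275, 0, 0, 0, 1], [0.4625, -0.3675, -0.3275, 0, 0, 0, 1], [0.55, -0.4375, -0.3275, 0, 0, 0, 1], [0.625, -0.4975, -0.3275, 0, 0, 0, 1], [0.6875, -0.545, -0.3275, 0, 0, 0, 1], [0.7225, -0.5725, -0.3275, 0, 0, 0, 1]]
  ]
}}

```text
time_s: 15.35
ee_pos: [0.6434, 0.2557, 0.2086]
eef_rot: [-3.141, 0.001, 0.374]
force: [0.0, -0.1, -0.4]
grip_width: 0.0333
grip_force: 20.0
```

To row units: 28 mm / 400 = 0.07, 25 mm / 400 = 0.0625.

Request:
{"api": "arm_command", "payload": {
  "plan": [
    [[0, 0, 0, 0, 0, 0, 1], [0, 0, 0.0375, 0, 0, 0, 1], [0, 0, 0.0625, 0, 0, 0, 1], [0, 0, 0.07, 0, 0, 0, 1], [0, 0, 0.07, 0, 0, 0, 1], [0, 0, 0.07, 0, 0, 0, 1]]
  ]
}}

```text
time_s: 15.95
ee_pos: [0.6431, 0.2532, 0.1821]
eef_rot: [3.142, -0.001, 0.372]
force: [0.1, 0.7, -0.9]
grip_width: 0.0338
grip_force: 20.0
```

```bash
python3 -c "
from h import *
go((642.8,254,91))"
```

```text
t 15.9 pos [643.1 253.2 182.1] rpy [ 1.800e+02 -3.000e-02  2.134e+01] w 33.8 gf 20.0 F [ 0.1  0.7 -0.9]
shift [-0.1 -0.9 91.1]
```

To row units: 91 mm / 400 = 0.2275, 88 mm / 400 = 0.22.

Request:
{"api": "arm_command", "payload": {
  "plan": [
    [[0, -0.0018, 0.05, 0, 0, 0, 1], [0, -0.0018, 0.105, 0, 0, 0, 1], [0, -0.0018, 0.16, 0, 0, 0, 1], [0, -0.0018, 0.2, 0, 0, 0, 1], [0, -0.0018, 0.22, 0, 0, 0, 1], [0, -0.0018, 0.2275, 0, 0, 0, 1], [0, -0.0018, 0.2275, 0, 0, 0, 1], [0, -0.0018, 0.2275, 0, 0, 0, 1]]
  ]
}}

```text
time_s: 16.75
ee_pos: [0.6431, 0.2543, 0.0916]
eef_rot: [3.142, -0.001, 0.373]
force: [-0.1, 0.1, -0.9]
grip_width: 0.0336
grip_force: 20.0
```

```bash
python3 -c "
from h import *
go((642.8,254,91))"
```

```text
t 16.8 pos [643.1 254.3  91.6] rpy [ 1.800e+02 -8.000e-02  2.136e+01] w 33.6 gf 20.0 F [-0.1  0.1 -0.9]
shift [-0.4  0.2  0.6]
```

To row units: -90 mm / 400 = -0.225, -60 mm / 400 = -0.15.

Request:
{"api": "arm_command", "payload": {
  "plan": [
    [[0, 0, 0.0013, 0, 0, 0, 0], [0, 0, 0.0013, 0, 0, 0, -0.4], [0, 0, 0, 0, 0, 0, -1], [0, 0, 0, 0, 0, 0, -1], [0, 0, 0, 0, 0, 0, -1], [0, 0, 0, 0, 0, 0, -1], [0, 0, -0.0625, 0, 0, 0, -1], [0, 0, -0.15, 0, 0, 0, -1], [0, 0, -0.225, 0, 0, 0, -1], [0, 0, -0.225, 0, 0, 0, -1], [0, 0, -0.225, 0, 0, 0, -1]]
  ]
}}

```text
time_s: 17.85
ee_pos: [0.6428, 0.2542, 0.1809]
eef_rot: [3.142, -0.001, 0.373]
force: [0.7, 0.2, -0.2]
grip_width: 0.0941
grip_force: 0.0
```

```bash
python3 -c "
from h import *
go((477,244,160),(477,244,34),yaw=100)"
```

```text
t 17.9 pos [642.8 254.2 180.9] rpy [ 1.800e+02 -4.000e-02  2.136e+01] w 94.1 gf 0.0 F [ 0.7  0.2 -0.2]
shift [-158.2  -50.9   20.8]
shift [-158.3  -50.9  146.8]
rotvec [ 5.0000e-04 -6.0000e-04 -1.3726e+00]
```

To row units: -158 mm / 400 = -0.395, -156 mm / 400 = -0.39, -1.3726 rad / 1.5708 = -0.8738.

Request:
{"api": "arm_command", "payload": {
  "plan": [
    [[-0.02, -0.0075, 0, 0, 0, -0.0764, -1], [-0.0625, -0.02, 0, 0, 0, -0.1655, -1], [-0.125, -0.04, 0, 0, 0, -0.2546, -1], [-0.1875, -0.06, 0, 0, 0, -0.3438, -0.5], [-0.25, -0.08, 0.0125, 0, 0, -0.4329, -0.1], [-0.3125, -0.1, 0.025, 0, 0, -0.522, -0.1], [-0.3625, -0.1175, 0.0375, 0, 0, -0.6112, -0.1], [-0.39, -0.125, 0.05, 0, 0, -0.7003, -0.1], [-0.395, -0.1275, 0.075, 0, 0, -0.7894, -0.1], [-0.395, -0.1275, 0.1125, 0, 0, -0.8722, -0.1], [-0.395, -0.1275, 0.15, 0, 0, -0.8738, -0.1], [-0.395, -0.1275, 0.15, 0, 0, -0.8738, -0.1]]
  ]
}}

```text
time_s: 19.05
ee_pos: [0.4756, 0.2435, 0.1178]
eef_rot: [-3.137, 0.001, 1.745]
force: [-0.5, 0.6, 0.2]
grip_width: 0.0521
grip_force: 0.0
```

```bash
python3 -c "
from h import *
im=rim((643,254),.105,.122,50)
go((477,244,100),(477,244,34),yaw=100)
cv2.imwrite('pics/s4.png',cv2.resize(im[60:240,230:430],(666,600)))"
```

```text
top 95 circ [array([644.1, 255.4]), np.float64(17.5)] rect [array([643.4, 254.9]), array([32.6, 32.5]), np.float64(26.8)] zmed 0.1118
scene 60 circ [array([641.1, 253.4]), np.float64(18.1)] rect [array([641.7, 254.1]), array([32.8, 35.1]), np.float64(28.4)] zmed 0.1101
t 19.1 pos [476.8 244.  120.2] rpy [-1.7992e+02  2.0000e-02  9.9970e+01] w 51.7 gf 0.0 F [-0.  -0.1 -0.2]
shift [-0.   0.3 20.2]
shift [-0.   0.3 86.2]
rotvec [-0.0014  0.0003 -0.0006]
```

View pics/s4.png

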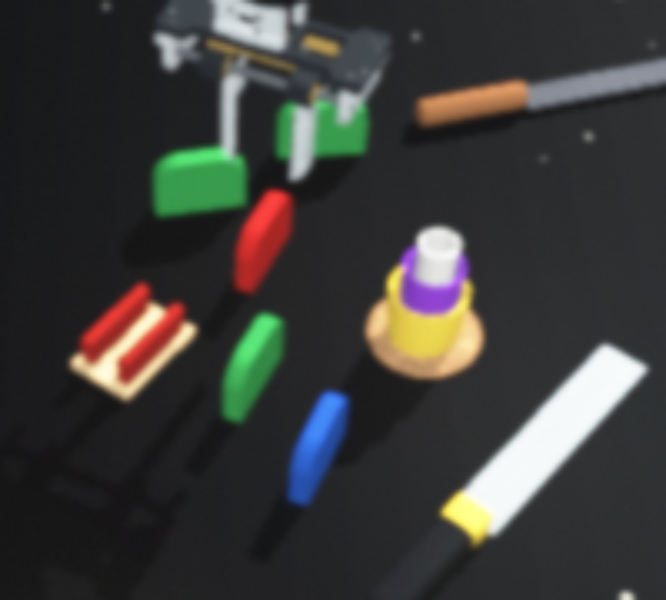

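The nest is complete, with the beaker rim at 112 mm. The fingers straddle the red scraper at (264,240), so I'll grip it.

To row units: 86 mm / 400 = 0.215, 78 mm / 400 = 0.195.

Request:
{"api": "arm_command", "payload": {
  "plan": [
    [[0, 0.0008, 0.0625, 0, 0, 0, -0.1], [0, 0.0008, 0.1375, 0, 0, 0, -0.1], [0, 0.0008, 0.195, 0, 0, 0, -0.1], [0, 0.0008, 0.215, 0, 0, 0, -0.1], [0, 0.0008, 0.215, 0, 0, 0, 0.2], [0, 0.0008, 0.215, 0, 0, 0, 0.6], [0, 0.0008, 0.215, 0, 0, 0, 1], [0, 0.0008, 0.215, 0, 0, 0, 1], [0, 0.0008, 0.215, 0, 0, 0, 1], [0, 0.0008, 0.215, 0, 0, 0, 1], [0, 0.0008, 0.215, 0, 0, 0, 1], [0, 0.0008, 0.215, 0, 0, 0, 1]]
  ],
  "squeeze": 30
}}

```text
time_s: 20.35
ee_pos: [0.4776, 0.2443, 0.0352]
eef_rot: [3.141, -0.0, 1.745]
force: [-0.7, -0.3, 6.2]
grip_width: 0.0161
grip_force: 30.0
```

```bash
python3 -c "
from h import *
go((477,244,140),(447.8,87,140),(447.8,87,80),yaw=90)"
```

```text
t 20.4 pos [477.6 244.3  35.2] rpy [ 1.7996e+02 -1.0000e-02  1.0000e+02] w 16.1 gf 30.0 F [-0.7 -0.3  6.2]
shift [-1.000e-01 -6.000e-01 -1.048e+02]
shift [-149.7  -56.6 -104.9]
shift [-149.7  -56.6  -44.9]
rotvec [ 0.0006 -0.0002  0.1746]
```

To row units: -149.7 mm / 400 = -0.3743, -56.6 mm / 400 = -0.1415, 0.1746 rad / 1.5708 = 0.1112.

Request:
{"api": "arm_command", "payload": {
  "plan": [
    [[0, 0, -0.1, 0, 0, 0, 1], [0, 0, -0.2, 0, 0, 0, 1], [-0.025, -0.01, -0.255, 0, 0, 0.0191, 1], [-0.0875, -0.0325, -0.2625, 0, 0, 0.0446, 1], [-0.1625, -0.0625, -0.2625, 0, 0, 0.07, 1], [-0.2375, -0.09, -0.2625, 0, 0, 0.0955, 1], [-0.3125, -0.1175, -0.2625, 0, 0, 0.1112, 1], [-0.36, -0.1363, -0.25, 0, 0, 0.1112, 1], [-0.3743, -0.1415, -0.2125, 0, 0, 0.1112, 1], [-0.3743, -0.1415, -0.15, 0, 0, 0.1112, 1], [-0.3743, -0.1415, -0.125, 0, 0, 0.1112, 1], [-0.3743, -0.1415, -0.125, 0, 0, 0.1112, 1]]
  ]
}}

```text
time_s: 21.55
ee_pos: [0.4469, 0.0869, 0.0836]
eef_rot: [-3.139, 0.0, 1.571]
force: [0.6, 0.3, -1.5]
grip_width: 0.0159
grip_force: 30.0
```

```bash
python3 -c "
from h import *
go((447.8,87,43),yaw=90)
im,d,W=look('scene')
cv2.imwrite('pics/s5.png',cv2.resize(im[80:210,200:350],(692,600)))"
```

```text
t 21.6 pos [446.9  86.9  83.6] rpy [-1.7985e+02  2.0000e-02  9.0010e+01] w 15.9 gf 30.0 F [ 0.6  0.3 -1.5]
shift [ 0.1  1.  40.6]
rotvec [-0.0026  0.0003  0.0001]
```

View pics/s5.png

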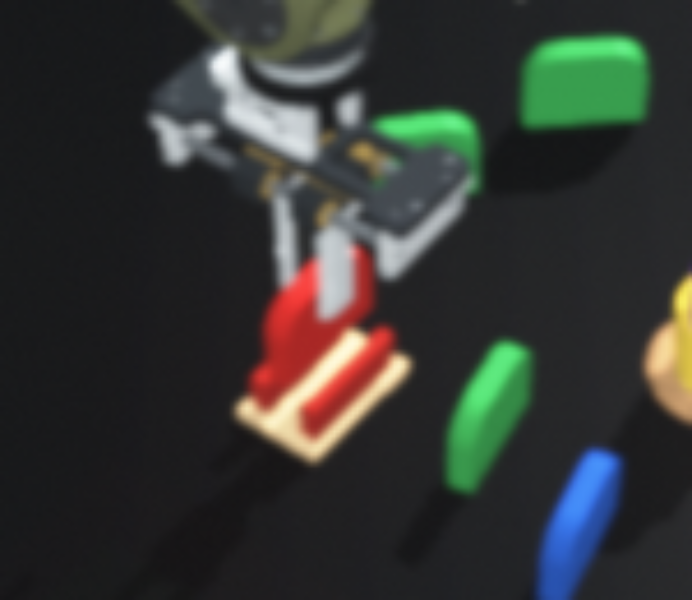

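The red scraper is held upright and aligned over the slot, so I'll lower it.

To row units: 40.5 mm / 400 = 0.1013, 39 mm / 400 = 0.0975.

Request:
{"api": "arm_command", "payload": {
  "plan": [
    [[0, 0.0025, 0.025, 0, 0, 0, 1], [0, 0.0025, 0.045, 0, 0, 0, 1], [0, 0.0025, 0.065, 0, 0, 0, 1], [0, 0.0025, 0.085, 0, 0, 0, 1], [0, 0.0025, 0.0975, 0, 0, 0, 1], [0, 0.0025, 0.1013, 0, 0, 0, 1], [0, 0.0025, 0.1013, 0, 0, 0, 1]]
  ]
}}

```text
time_s: 22.3
ee_pos: [0.4486, 0.0869, 0.044]
eef_rot: [-3.141, 0.0, 1.571]
force: [-0.4, -0.1, -0.1]
grip_width: 0.0158
grip_force: 30.0
```

```bash
python3 -c "
from h import *
go((447.8,87,43),yaw=90)"
```

```text
t 22.3 pos [448.6  86.9  44. ] rpy [-179.98    0.     90.  ] w 15.8 gf 30.0 F [-0.4 -0.1 -0.1]
shift [ 0.1 -0.8  1. ]
rotvec [-0.0003  0.      0.    ]
```

To row units: -90 mm / 400 = -0.225, -55 mm / 400 = -0.1375.

Request:
{"api": "arm_command", "payload": {
  "plan": [
    [[0, -0.0013, 0.0023, 0, 0, 0, 1], [0, -0.0013, 0.0023, 0, 0, 0, 1], [0, -0.0013, 0.0023, 0, 0, 0, 0.6], [0, -0.0013, 0.0013, 0, 0, 0, 0.2], [0, -0.0013, 0, 0, 0, 0, -0.1], [0, -0.0013, 0, 0, 0, 0, -0.1], [0, -0.0013, -0.05, 0, 0, 0, -0.1], [0, -0.0013, -0.1375, 0, 0, 0, -0.1], [0, -0.0013, -0.225, 0, 0, 0, -0.1], [0, -0.0013, -0.225, 0, 0, 0, -0.1]]
  ]
}}

```text
time_s: 23.3
ee_pos: [0.45, 0.0872, 0.1381]
eef_rot: [3.135, -0.001, 1.571]
force: [-0.2, -0.9, -0.5]
grip_width: 0.0517
grip_force: 0.0
```

```bash
python3 -c "
from h import *
go((647.5,76.5,134),(647.5,76.5,34),yaw=101.8)"
```

```text
t 23.3 pos [450.   87.2 138.1] rpy [ 1.7961e+02 -5.0000e-02  9.0000e+01] w 51.7 gf 0.0 F [-0.2 -0.9 -0.5]
shift [-10.7 197.5   5.5]
shift [-10.8 196.8 105.5]
rotvec [ 6.900e-03 -1.000e-04 -2.059e-01]
```

To row units: 199 mm / 400 = 0.4975, -10.5 mm / 400 = -0.0263, -0.2059 rad / 1.5708 = -0.1311.

Request:
{"api": "arm_command", "payload": {
  "plan": [
    [[-0.0025, 0.0375, 0, 0, 0, -0.0127, -0.1], [-0.0075, 0.1125, 0, 0, 0, -0.0318, -0.1], [-0.0125, 0.2125, 0, 0, 0, -0.0637, -0.1], [-0.0175, 0.3125, 0, 0, 0, -0.0955, -0.1], [-0.0225, 0.4, 0, 0, 0, -0.1311, -0.1], [-0.025, 0.4675, 0, 0, 0, -0.1311, -0.1], [-0.0263, 0.4975, 0.02, 0, 0, -0.1311, -0.1], [-0.0263, 0.4975, 0.05, 0, 0, -0.1311, -0.1], [-0.0263, 0.4975, 0.0625, 0, 0, -0.1311, -0.1], [-0.0263, 0.4975, 0.0625, 0, 0, -0.1311, -0.1], [-0.0263, 0.4975, 0.0625, 0, 0, -0.1311, -0.1]]
  ]
}}

```text
time_s: 24.4
ee_pos: [0.6467, 0.0765, 0.1095]
eef_rot: [3.141, 0.0, 1.777]
force: [0.0, 0.7, 1.0]
grip_width: 0.0516
grip_force: 0.0
```

```bash
python3 -c "
from h import *
im=rim((448,87),.055,.08,60)
go((647.5,76.5,34),yaw=101.8)
cv2.imwrite('pics/s6.png',cv2.resize(im[80:260,200:440],(800,600)))"
```

```text
top few 0
scene 152 circ [array([452.2,  85.3]), np.float64(37.3)] rect [array([448.,  85.]), array([19.3, 74.2]), np.float64(1.5)] zmed 0.0648
t 24.5 pos [647.1  76.5 109.9] rpy [1.7994e+02 1.0000e-02 1.0181e+02] w 51.7 gf 0.0 F [ 0.1  0.1 -0. ]
shift [-0.1  0.3 75.9]
rotvec [0.0011 0.0002 0.0001]
```

View pics/s6.png

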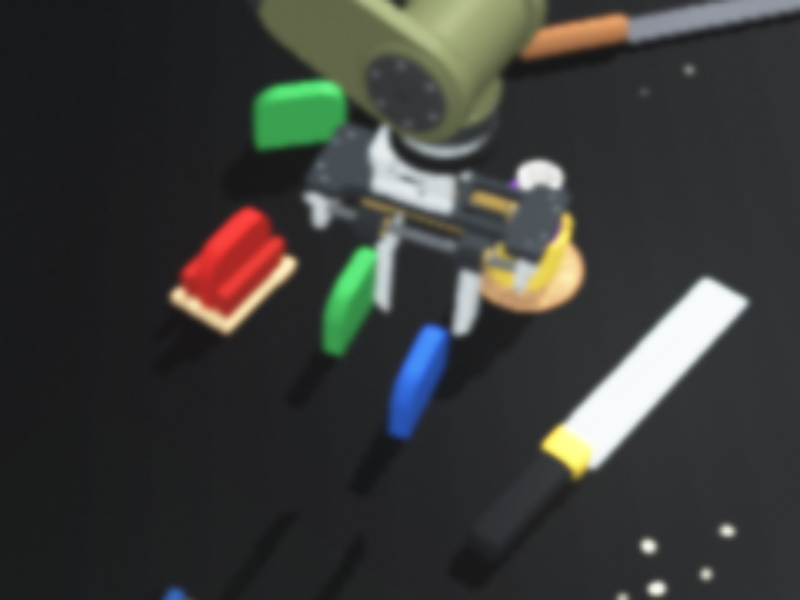

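The red scraper sits in its slot. The fingers straddle the blue scraper at (418,380), and the nest 178 mm away in y is clear. I'll grip.

To row units: 75.5 mm / 400 = 0.1888, 70 mm / 400 = 0.175.

Request:
{"api": "arm_command", "payload": {
  "plan": [
    [[0, 0.0008, 0.0625, 0, 0, 0, -0.1], [0, 0.0008, 0.125, 0, 0, 0, -0.1], [0, 0.0008, 0.175, 0, 0, 0, -0.1], [0, 0.0008, 0.1888, 0, 0, 0, -0.1], [0, 0.0008, 0.1888, 0, 0, 0, 0.2], [0, 0.0008, 0.1888, 0, 0, 0, 0.6], [0, 0.0008, 0.1888, 0, 0, 0, 1], [0, 0.0008, 0.1888, 0, 0, 0, 1], [0, 0.0008, 0.1888, 0, 0, 0, 1], [0, 0.0008, 0.1888, 0, 0, 0, 1], [0, 0.0008, 0.1888, 0, 0, 0, 1], [0, 0.0008, 0.1888, 0, 0, 0, 1]]
  ]
}}

```text
time_s: 25.7
ee_pos: [0.6477, 0.0765, 0.0342]
eef_rot: [3.141, 0.0, 1.777]
force: [-1.5, -0.5, 4.9]
grip_width: 0.0157
grip_force: 30.0
```

```bash
python3 -c "
from h import *
go((643,-232.5,140),(643,-232.5,84),yaw=102.7)"
```

```text
t 25.7 pos [647.7  76.5  34.2] rpy [1.7995e+02 1.0000e-02 1.0180e+02] w 15.7 gf 30.0 F [-1.5 -0.5  4.9]
shift [-301.5  -67.7 -105.8]
shift [-301.5  -67.7  -49.8]
rotvec [ 0.0008  0.0001 -0.0157]
```

To row units: -301.5 mm / 400 = -0.7538, -67.7 mm / 400 = -0.1693, -0.0157 rad / 1.5708 = -0.01.

Request:
{"api": "arm_command", "payload": {
  "plan": [
    [[0, 0, -0.1, 0, 0, 0, 1], [0, 0, -0.2, 0, 0, 0, 1], [-0.0375, -0.0075, -0.2575, 0, 0, 0, 1], [-0.1125, -0.025, -0.265, 0, 0, 0, 1], [-0.2125, -0.0475, -0.265, 0, 0, 0, 1], [-0.3175, -0.07, -0.265, 0, 0, -0.01, 1], [-0.425, -0.095, -0.265, 0, 0, -0.01, 1], [-0.53, -0.12, -0.265, 0, 0, -0.01, 1], [-0.625, -0.14, -0.265, 0, 0, -0.01, 1], [-0.7, -0.1575, -0.265, 0, 0, -0.01, 1], [-0.7425, -0.1675, -0.265, 0, 0, -0.01, 1], [-0.7538, -0.1693, -0.25, 0, 0, -0.01, 1]]
  ]
}}

```text
time_s: 26.9
ee_pos: [0.6428, -0.2339, 0.1338]
eef_rot: [3.141, 0.001, 1.791]
force: [0.0, 0.5, -1.2]
grip_width: 0.0158
grip_force: 30.0
```

Request:
{"api": "arm_command", "payload": {
  "plan": [
    [[0, 0, 0.0375, 0, 0, 0, 1], [0, 0, 0.0875, 0, 0, 0, 1], [0, 0, 0.125, 0, 0, 0, 1], [0, 0, 0.125, 0, 0, 0, 1], [0, 0, 0.125, 0, 0, 0, 1]]
  ]
}}

```text
time_s: 27.4
ee_pos: [0.643, -0.2317, 0.0836]
eef_rot: [-3.141, -0.0, 1.793]
force: [-0.3, -0.3, -0.4]
grip_width: 0.0158
grip_force: 30.0
```

```bash
python3 -c "
from h import *
go((643,-232.5,42.5),yaw=102.7)
im,d,W=look('scene')
cv2.imwrite('pics/s7.png',cv2.resize(im[190:320,190:340],(692,600)))"
```

```text
t 27.4 pos [ 643.  -231.7   83.6] rpy [-1.7998e+02 -1.0000e-02  1.0275e+02] w 15.8 gf 30.0 F [-0.3 -0.3 -0.4]
shift [-0.8 -0.1 41.1]
rotvec [-0.0003 -0.0002  0.0009]
```

View pics/s7.png

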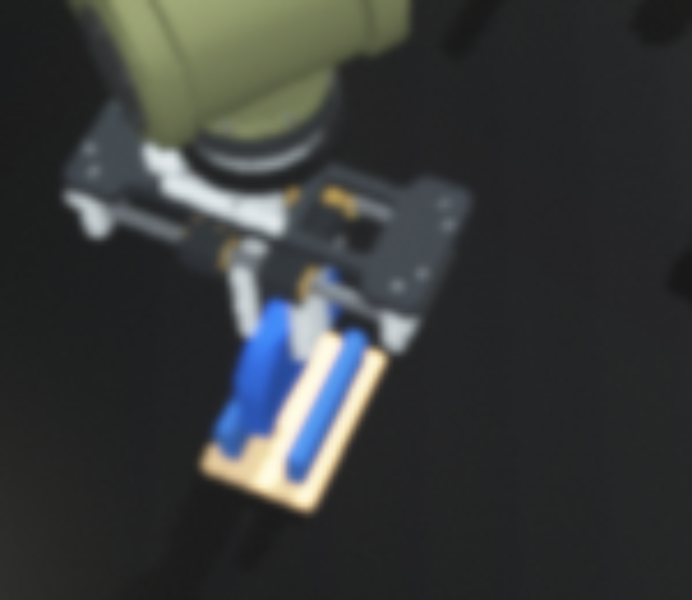

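The blue scraper is upright and parallel over its slot, so I'll lower it.

To row units: 41 mm / 400 = 0.1025, 39 mm / 400 = 0.0975.

Request:
{"api": "arm_command", "payload": {
  "plan": [
    [[-0.002, 0, 0.025, 0, 0, 0, 1], [-0.002, 0, 0.045, 0, 0, 0, 1], [-0.002, 0, 0.065, 0, 0, 0, 1], [-0.002, 0, 0.085, 0, 0, 0, 1], [-0.002, 0, 0.0975, 0, 0, 0, 1], [-0.002, 0, 0.1025, 0, 0, 0, 1], [-0.002, 0, 0.1025, 0, 0, 0, 1]]
  ]
}}

```text
time_s: 28.15
ee_pos: [0.643, -0.2333, 0.0426]
eef_rot: [3.142, 0.0, 1.792]
force: [-0.1, -0.5, -0.1]
grip_width: 0.0161
grip_force: 30.0
```

```bash
python3 -c "
from h import *
go((643,-232.5,42.5),yaw=102.7)"
```

```text
t 28.1 pos [ 643.  -233.3   42.6] rpy [180.    0.  102.7] w 16.1 gf 30.0 F [-0.1 -0.5 -0.1]
shift [0.8 0.2 0.1]
rotvec [ 0.0001  0.0001 -0.0001]
```

To row units: -165 mm / 400 = -0.4125, -150 mm / 400 = -0.375.

Request:
{"api": "arm_command", "payload": {
  "plan": [
    [[0, 0, 0.0013, 0, 0, 0, 1], [0, 0, 0.0013, 0, 0, 0, 0.6], [0, 0, 0.0008, 0, 0, 0, 0.2], [0, 0, 0, 0, 0, 0, -0.1], [0, 0, 0, 0, 0, 0, -0.1], [0, 0, -0.05, 0, 0, 0, -0.1], [0, 0, -0.15, 0, 0, 0, -0.1], [0, 0, -0.25, 0, 0, 0, -0.1], [0, -0.075, -0.35, 0, 0, 0, -0.1], [0, -0.1875, -0.375, 0, 0, 0, -0.1], [0, -0.3, -0.375, 0, 0, 0, -0.1], [0, -0.4125, -0.375, 0, 0, 0, -0.1]]
  ]
}}

```text
time_s: 29.35
ee_pos: [0.4803, -0.2696, 0.1931]
eef_rot: [3.141, 0.001, 1.793]
force: [-0.1, -1.6, -0.6]
grip_width: 0.0518
grip_force: 0.0
```

To row units: -90 mm / 400 = -0.225, -45 mm / 400 = -0.1125.

Request:
{"api": "arm_command", "payload": {
  "plan": [
    [[0, -0.1125, 0, 0, 0, 0, -0.1], [0, -0.225, 0, 0, 0, 0, -0.1], [0, -0.225, 0, 0, 0, 0, -0.1], [0, -0.225, 0, 0, 0, 0, -0.1], [0, -0.225, 0, 0, 0, 0, -0.1]]
  ]
}}

```text
time_s: 29.85
ee_pos: [0.395, -0.2892, 0.1928]
eef_rot: [3.141, 0.0, 1.793]
force: [-0.4, -0.1, -0.7]
grip_width: 0.0519
grip_force: 0.0
```

```bash
python3 -c "
from h import *
for c,a,b in (((448,87),.058,.08),((643,-232),.058,.08),((643,254),.105,.122)): im=rim(c,a,b,60)
go()
im,d,W=look('top')
cv2.imwrite('pics/s8.png',cv2.resize(im[100:330,100:410],(800,594)))"
```

```text
top 235 circ [array([449.8,  88.7]), np.float64(38.2)] rect [array([449.3,  88.7]), array([75.3, 15.8]), np.float64(89.6)] zmed 0.0681
scene 134 circ [array([445.4,  83.6]), np.float64(38.0)] rect [array([447.8,  83.6]), array([18.6, 75.9]), np.float64(0.2)] zmed 0.0657
top 238 circ [array([ 644. , -230.9]), np.float64(38.0)] rect [array([ 644. , -230.6]), array([17.1, 75.4]), np.float64(12.3)] zmed 0.0676
scene 216 circ [array([ 642.1, -232.8]), np.float64(37.5)] rect [array([ 642. , -232.8]), array([18.1, 74.7]), np.float64(12.2)] zmed 0.066
top 100 circ [array([643.8, 255.8]), np.float64(17.1)] rect [array([643.5, 255.6]), array([32.9, 32.5]), np.float64(42.2)] zmed 0.112
scene 61 circ [array([641.8, 254.2]), np.float64(18.4)] rect [array([643.2, 254. ]), array([34. , 33.6]), np.float64(87.8)] zmed 0.1093
t 30.1 pos [ 394.6 -289.1  192.4] rpy [-1.7998e+02 -2.0000e-02  1.0274e+02] w 51.9 gf 0.0 F [-0.7 -1.  -0.8]
```

View pics/s8.png

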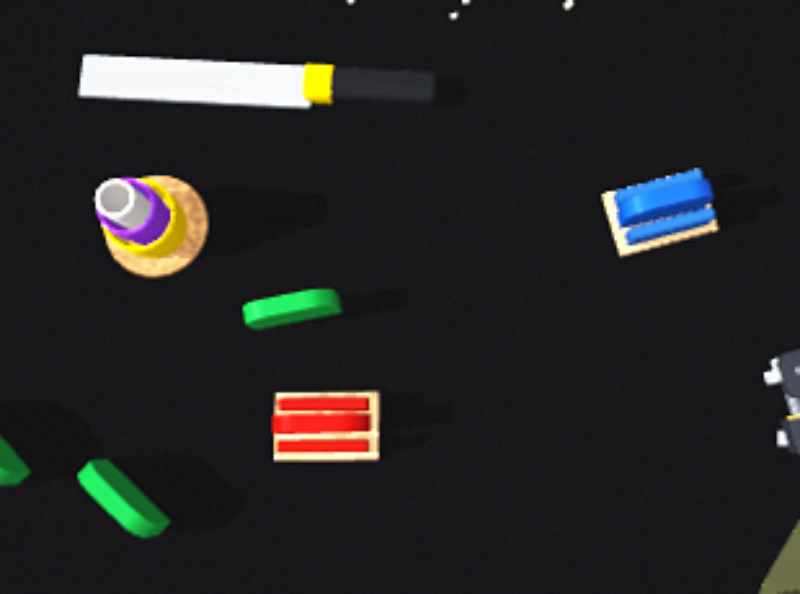

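Everything is in place: the nest on the mat at (140,220), both scrapers seated with their tops at 68 mm, and the arm clear. Handing in.

```bash
python3 -c "
from station import ctrl
print(ctrl.hand_in())"
```

```text
the job is handed in; nothing more can be done
None
```

The job is handed in at about 30 s of the allowed 128 s: the last camera check showed the tub, cup and beaker nested on the mat and both scrapers fully down in their own stands, and I never touched the plaster block or the saw; the hand-in returned no verdict.

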